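# Load the cassette reader and hold its spring carriage at the index tab

## Task

Take the test cassette out of the compartment bin and lay it flat in the nest of the cassette reader's carriage, long side along the slide and either end first, while the carriage is home. Then pull the carriage out by its handle against the spring until its pointer stands at the middle of the index tab, and keep it there steadily: the program finishes while still holding the handle. Leave the other things where they are.

Things in the scene. Friction and masses are not known exactly. Their poses are not given: they have to be found in the camera images.
- reader: Fixed cassette reader: grey base 206 x 96 x 8 mm, aluminium side rails, white reading-head bridge across. Origin at the underside; base spans x -118 to +88, y +-48 mm. x runs along the track away from the pull side: the carriage is pulled to -x, roughly towards the robot, and passes under the bridge (x -24 to 0 mm, 34 to 54 mm above the table)
- carriage: Spring-return carriage between the rails, with nest, pointer and handle; origin and axes coincide with the reader's when home (its start), and it travels to the reader's -x as pulled, at most 75 mm. The spring pulls home with about 4 N at home and 80 N/m more as it is pulled (8 N at 50 mm); it runs back if let go. How far it must go differs each time, about 33 to 55 mm
- handle_grip (a point): Grip point of the pull handle, a white upright plate on the carriage's pull end, 12 mm thick along the slide, 36 mm wide, top 63 mm above the table. The point is in its middle, 47 mm above the table; axes as the reader's. Foot flange 24 (along the slide) x 44 mm, up to 20 mm high. At home it is at reader x -82 mm, 52 mm free between it and the bridge, nothing beside it
- nest (a point): Middle of the nest's floor on the carriage, 22 mm above the table, at reader x +45 mm at home (behind the bridge); axes as the reader's. The floor is a pedestal 17 mm wide, 7 mm high. Corner lugs and end stops rise 4 mm above it and bound 75 mm (x) x 26 mm (y); the middle 55 mm of the long sides is open for fingers. Moves with the carriage
- pointer (a point): Tip of the dark pointer on the carriage's +y edge, 19 mm above the table; axes as the reader's. Moves with the carriage
- index_tab: White index tab standing on the reader's scale strip on the +y side, 10 mm wide along the slide, 17 mm high, with a thin dark middle line; fixed, but its place along the scale differs each time. Origin at its foot under its middle line, 8 mm above the table; axes as the reader's. The pointer is at the mark when its x in these axes is 0
- bin: Fixed grey open bin, 118 x 316 mm, 30 mm high, walls and floor 4 mm thick; origin at the centre of its underside, y along its long side. Three compartments along y, each 110 mm (x) by 100 mm (y), middles at y = -104, 0 and +104 mm. One holds the cassette, one the memory stick, one the binder clip, in any order
- cassette_center (a point): Centre (half-way up) of the flat white test cassette, 70 x 20 x 5 mm, about 10 to 18 g, lying flat on the floor of one bin compartment, its underside 4 mm above the table. x along its length, z up. At least 30 mm free on both long sides: too little for wide-open fingers, so open to about 40 to 50 mm between the pads
- cassette: The same test cassette; origin at the centre of its underside
- analyser_front (a point): Middle of the lower front edge, 50 mm above the table, of the bench analyser, a big fixed machine at the back of the table behind bin and bottles: its face runs about 260 mm to the left and 245 mm to the right of this point (along world y), it reaches 116 mm up at the front and slopes to 293 mm further back. Keep hand and arm in front of it when moving from bin to reader
- usb: Bystander: black memory stick, 19 x 54 x 10 mm, in the bin; origin under its middle; stays in place
- clip: Bystander: binder clip, 20 x 43 x 13 mm, in the bin; origin under its middle; stays in place
- dropper_1: Bystander: dropper bottle, 24 mm across, 59 mm high, standing on the table; origin under its middle; stays in place
- dropper_2: Bystander: dropper bottle, 24 mm across, 56 mm high, standing on the table; origin under its middle; stays in place
- cup: Bystander: clear plastic cup, 66 mm across, 72 mm high, standing on the table; origin under its middle; stays in place

How it is judged:
By the outcome, as a careful person would: the job done as asked, in the order asked, and still so for the second after the job is handed in, while the arm keeps its last pose, push and grip.
It also fails if it takes over 54 s, if anything falls off the work surface, if the arm or the gripper's body presses on something with over 40 N, if the wrist force passes 120 N, or if a joint passes its speed limit or range.

## Robot

A 6-joint arm with a two-finger parallel gripper is mounted at the origin on the work surface; the furniture and walls round the work are solid. World frame = base frame: x ahead of the robot, y to its left, z up, the work surface at z = 0. Lengths are in m, angles in degrees, forces in N, time in s.
With the tool pointing down it reaches from about 0.425 to 0.95 m from the base axis. Payload 3.5 kg.
Tool frame: the origin (TCP) lies midway between the tips of the shut fingers; the grasp point (between the pads) lies 19 mm behind it (r.tcp_to_grasp is the distance from the TCP to the grasp point, in m); z points along the fingers, y is the line along which they close (so a half turn about z gives the same grasp; the last joint's range is limited). The gripper opens to 85 mm and grips with 20 to 120 N. Pads are 22 mm wide; open, the fingers measure 114 mm over their backs; the gripper's body (76 mm by 85 mm) begins 54 mm behind the grasp point. The pads swing forward as they close: fully open they stand 13 mm farther back than shut.
Start: joints at [-73.224, 16.404, 90.338, -0, 73.258, -8.594], TCP at [0.289, -0.61, 0.231] pointing down, gripper open.
Joint ranges: [-158.93, 158.93], [-51.34, 127.21], [12.03, 142.37], [-87.48, 267.48], [13.55, 161.25], [-162.69, 162.69]. Speed limits (degrees/s): [159.86, 159.86, 180, 180, 180, 180].

## Interface

Orientations are given as [roll, pitch, yaw] about the fixed x, y, z axes, in that order (R = Rz(yaw) Ry(pitch) Rx(roll)).
In Python, from plant import r gives the robot as it stands.
- The arm moves only by the tool servo_tool, never from a script. Its argument "deltas" is a list of rows, each a list of 3 entries, a list of its own where there are three numbers: the turn, a rotation vector about the world's x, y, z in degrees, then the shift along the world's x, y, z in cm, then the opening in per cent of the stroke, from 0 (shut) to 100 (fully open). In form: [[[rx, ry, rz], [x, y, z], claw], ...]. A call has 1 to 12 rows; each row shifts and turns the commanded pose from where the row before left it; what a row does not reach is not made up. A row lasts 1/10 s, in which the tool goes at most 50 mm and 8.59 degrees, less where a joint would pass 70% of its speed; a pose out of reach is approached as far as the arm can. A call with a gripper value outside its range is refused whole. The fingers move at their own pace and stop on an object; "force" is the grip in N (left out, the last holds). Time passes only in rows, so rows that do not move let the fingers close. It gives the time, the measured TCP pose, the force, the opening and the grip force at its end, in the units of the state.
- r.read_state(): the state, without advancing time (a new reading comes with each control period).
- r.snapshot(name): name is "scene" or "side" or "wrist"; returns (picture, depth): 400x640x3 uint8, red, green, blue; 400x640 float32, m along the optical axis (not along the pixel's ray), 0 where there is no reading.
- r.calibration(name): a dict with "K" (3x3 intrinsics, pixels), "k1" (the pictures are not rectified: a ray, as slopes to the right and down, at radius r is drawn at 1 + k1 r^2 times it, then the intrinsics apply), "R" (3x3) and "t" (3): a world point X has camera coordinates R X + t. Camera axes: x right, y down, z forward; pixel columns grow to the right and rows downward; lengths in m; the calibration is good to about 2 mm. A picture is of the moment at which its call begins: read the wrist's pose just before it. calibration takes no time and is no camera call; for the wrist camera it gives the pose at the moment of the call.
- r.job_done(): hands the job in; it is judged then, once.
The state is a dict: "time": time; "qpos": joint angles; "dq": joint speeds; "joint_efforts": joint torques, N m; "eef_pos": TCP position; "ee_rot": TCP orientation; "wrist_force": force on the tool from outside, world axes, zero at the start; "wrist_torque": the same for the moment, N m; "gripper_width": finger opening in m; "gripper_force": force on a finger pad.
Only numpy, scipy, OpenCV 4.12 (cv2) and the standard library are available. Lean on these libraries where they do the work, as an engineer would, in place of code of your own. Each camera call takes 0.05 s, during which the arm holds its last target. There are 200 camera calls.

## Working session

There is one attempt and no reset: what is moved stays moved. The work goes in short steps, Python scripts to look and compute and a tool call to move; the robot and the scene stay as the last step left them, time stands still between calls to the robot, and variables do not carry over. Pictures are saved under pics/ and viewed, at most 10 in all, crops included, and the job is handed in when it is done.

Besides the shell and the picture viewer there is one more tool, called as a command line: name --argument value ..., lists and objects as JSON in quotes. servo_tool: Moves the arm, as the interface text tells. Its arguments: {"type":"object","properties":{"deltas":{"type":"array","items":{"type":"array"}},"force":{"type":"number"}},"required":["deltas"]}

```bash
ls; mkdir -p pics; cat > h.py <<'E'
import numpy as np, cv2
from plant import r
def snap(n):
    c=r.calibration(n); p,d=r.snapshot(n); np.savez(f'/tmp/{n}.npz',p=p,d=d,**{k:np.array(v) for k,v in c.items()})
    return p,d,c
def load(n): return dict(np.load(f'/tmp/{n}.npz'))
def ray(c,u,v):
    K=np.array(c['K']); x=(u-K[0,2])/K[0,0]; y=(v-K[1,2])/K[1,1]; k=float(c['k1'])
    rd=np.hypot(x,y); q=rd
    for _ in range(20): q=rd/(1+k*q*q)
    s=q/rd if rd>0 else 1
    return np.array([x*s,y*s,1.])
def atz(c,u,v,z):
    R=np.array(c['R']);t=np.array(c['t']); o=-R.T@t; d=R.T@ray(c,u,v); return o+d*(z-o[2])/d[2]
def atd(c,u,v,dep):
    R=np.array(c['R']);t=np.array(c['t']); return R.T@(ray(c,u,v)*dep-t)
def pix(c,X):
    R=np.array(c['R']);t=np.array(c['t']);K=np.array(c['K']); p=R@np.array(X)+t; p=p[:2]/p[2]; p=p*(1+float(c['k1'])*(p@p)); return K[:2,:2]@p+K[:2,2]
E
python3 - <<'E'
from h import *
for n in('scene','side'):
    p,d,c=snap(n); cv2.imwrite(f'pics/{n}0.png',p[...,::-1]); print(n,np.round(c['K'],1).tolist(),-np.array(c['R']).T@np.array(c['t']))
print(r.read_state())
E
```

```text
pics
scene [[419.7, 0.0, 319.3], [0.0, 419.7, 198.6], [0.0, 0.0, 1.0]] [0.18305315 0.42926982 0.89568193]
side [[501.5, 0.0, 324.6], [0.0, 501.5, 201.6], [0.0, 0.0, 1.0]] [-0.04381506 -0.95085099  0.63908127]
{'time': 0.1, 'qpos': array([-7.32238526e+01,  1.64516998e+01,  9.04149816e+01, -4.02186129e-04,
        7.32599137e+01, -8.59341095e+00]), 'dq': array([ 0.05269201, -0.02206146, -0.16583967,  0.01223788, -0.002814  ,
       -0.03432857]), 'joint_efforts': array([ 9.68687095e-05, -4.07299268e+01, -2.93699902e+01, -1.82928761e-04,
        3.43245527e-03,  1.70280600e-05]), 'eef_pos': array([ 0.28906624, -0.6093033 ,  0.23004139]), 'ee_rot': array([-1.79874769e+02, -1.85354670e-02,  2.53696544e+01]), 'wrist_force': array([-0.31218145, -0.42727891,  0.06898556]), 'wrist_torque': array([-0.00199962, -0.06216549, -0.05346724]), 'gripper_force': 0.0, 'gripper_width': 0.08565312877163028}
```

View pics/scene0.png

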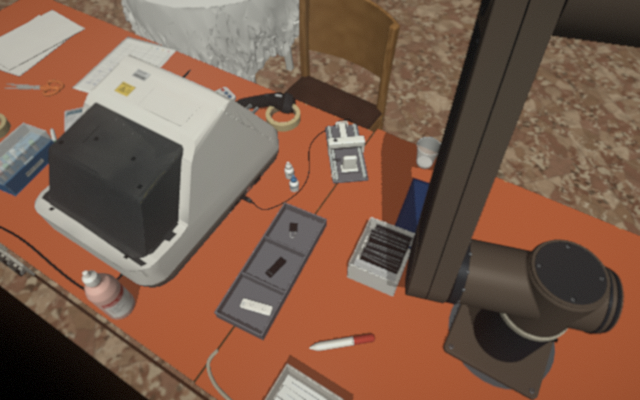

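View pics/side0.png

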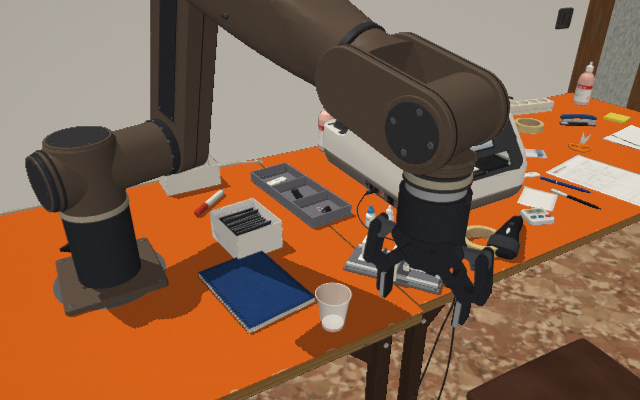

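The scene view shows the cassette at about (256,306) in the bin's near-left compartment. The reader is at about (347,152), with its bridge at (345,140). I'll enlarge both areas.

```bash
python3 - <<'E'
from h import *
c=load('scene'); p=c['p'][...,::-1]
a=cv2.resize(p[115:190,315:380],None,fx=8,fy=8,interpolation=cv2.INTER_CUBIC)[:600]
b=cv2.resize(p[285:325,230:285],(280,204),interpolation=cv2.INTER_CUBIC)
o=np.zeros((600,800,3),np.uint8); o[:,:520]=a; o[:204,520:]=b; cv2.imwrite('pics/crop1.png',o)
for n,u,v,z in [('cass',256,306,.009),('binA',219,312,.03),('binB',264,334,.03),('binC',326,220,.03),('binD',285,206,.03),('reader',347,155,.02),('drop',292,180,.03)]:
    print(n,atz(c,u,v,z).round(3), atd(c,u,v,c['d'][v,u]).round(3))
E
```

```text
cass [0.48  0.218 0.009] [0.481 0.217 0.006]
binA [0.533 0.274 0.03 ] [0.541 0.27  0.011]
binB [0.424 0.263 0.03 ] [0.428 0.26  0.017]
binC [ 0.455 -0.041  0.03 ] [ 0.455 -0.041  0.03 ]
binD [ 0.563 -0.024  0.03 ] [ 0.569 -0.031  0.018]
reader [ 0.515 -0.257  0.02 ] [ 0.517 -0.261  0.016]
drop [ 0.593 -0.101  0.03 ] [ 0.587 -0.093  0.043]
```

View pics/crop1.png

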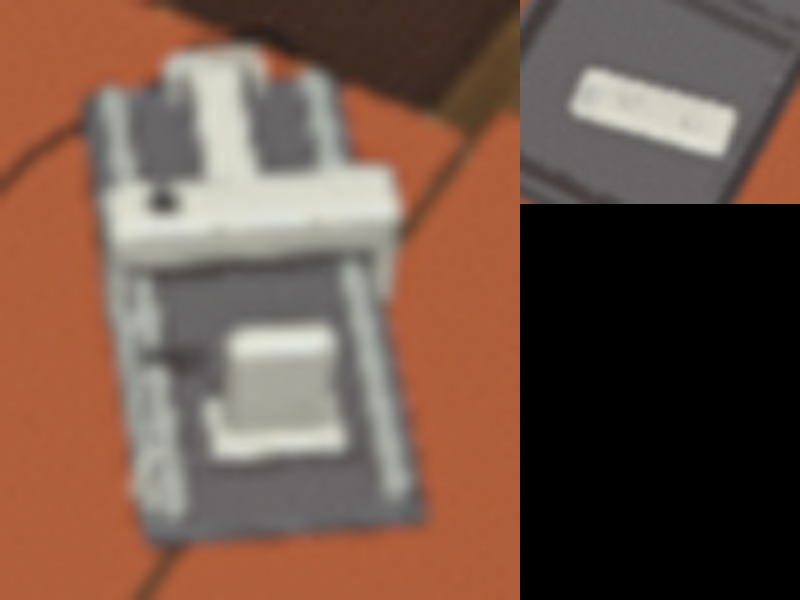

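The crop shows the handle at about (280,390) and the pointer near (190,358). The nest lies behind the bridge at the top. The cassette's corners are sharp.

```bash
python3 - <<'E'
from h import *
c=load('scene')
q=lambda x,y,z: atz(c,230+(x-520)/5.09-.0,285+y/5.1,z)
P=[q(585,70,.009),q(735,108,.009),q(720,157,.009),q(572,115,.009)]
print(np.round(P,3), np.mean(P,0)); d=P[1]-P[0]+P[2]-P[3]; print('cass yaw',np.degrees(np.arctan2(d[1],d[0])),np.linalg.norm(d)/2)
g=lambda x,y,z: atz(c,315+x/8,115+y/8,z)
B=[g(148,543,.008),g(425,522,.008),g(340,75,.008),g(88,118,.008)]
print(np.round(B,3)); d=B[3]-B[0]+B[2]-B[1];print('reader yaw',np.degrees(np.arctan2(d[1],d[0])),np.linalg.norm(d)/2)
print('handle top',g(280,342,.063),'pointer',g(150,357,.019))
w=r.calibration('wrist');s=r.read_state();R=np.array(w['R']);print('wristcam',-R.T@np.array(w['t'])-s['eef_pos'],R[2],R[0])
E
```

```text
[[0.515 0.219 0.009]
 [0.45  0.2   0.009]
 [0.443 0.221 0.009]
 [0.508 0.238 0.009]] [0.4789147 0.2193621 0.009    ]
cass yaw -164.23166162557007 0.0680879010060226
[[ 0.503 -0.163  0.008]
 [ 0.429 -0.218  0.008]
 [ 0.55  -0.386  0.008]
 [ 0.619 -0.32   0.008]]
reader yaw -53.93624949701049 0.20178742917651485
handle top [ 0.48748286 -0.21916253  0.063     ] pointer [ 0.53847054 -0.2249665   0.019     ]
wristcam [0.06649355 0.02979236 0.14277058] [-0.26001704 -0.12146044 -0.9579345 ] [ 0.4287235  -0.90343392 -0.00182052]
```

servo_tool --deltas '[[[0, 0, -0.8], [2.1, 2.8, 0], 100], [[0, 0, -0.8], [2.1, 2.8, 0], 100], [[0, 0, -0.8], [2.1, 2.8, 0], 100], [[0, 0, -0.8], [2.1, 2.8, 0], 100], [[0, 0, -0.8], [2.1, 2.8, 0], 100], [[0, 0, -0.8], [2.1, 2.8, 0], 100], [[0, 0, -0.8], [2.1, 2.8, 0], 100], [[0, 0, -0.8], [2.1, 2.8, 0], 100], [[0, 0, -0.8], [2.1, 2.8, 0], 100], [[0, 0, -0.8], [2.1, 2.8, 0], 60], [[0, 0, -0.8], [2.1, 2.8, 0], 60], [[0, 0, -0.8], [2.1, 2.8, 0], 60]]'

```text
time: 1.3
eef_pos: [0.5416, -0.2724, 0.2307]
ee_rot: [-180.0, 0.0, 15.7]
wrist_force: [0.4, -0.3, 0.1]
gripper_width: 0.0514
gripper_force: 0.0
```

servo_tool --deltas '[[[0, 0, 0], [0, 0, 0], 55], [[0, 0, 0], [0, 0, 0], 55]]'

```text
time: 1.5
eef_pos: [0.5412, -0.2733, 0.2308]
ee_rot: [-180.0, 0.1, 15.9]
wrist_force: [-0.0, -0.9, 0.2]
gripper_width: 0.0467
gripper_force: 0.0
```

```bash
python3 - <<'E'
from h import *
p,d,c=snap('wrist'); cv2.imwrite('pics/w1.png',cv2.resize(p[...,::-1],(800,500)))
s=r.read_state(); print(s['time'],s['eef_pos'],s['ee_rot'],s['gripper_width'],c['K'])
E
```

```text
1.55 [ 0.54082717 -0.27403025  0.23082689] [-1.79980908e+02  5.61676079e-02  1.57944830e+01] 0.046988427373952486 [[294.88109239   0.         320.71274053]
 [  0.         294.88109239 203.69031711]
 [  0.           0.           1.        ]]
```

View pics/w1.png

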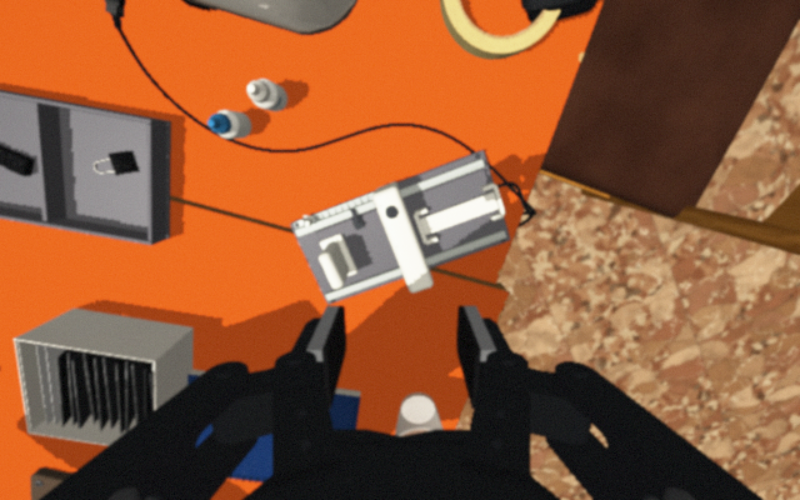

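The wrist view shows the whole reader in view: handle at (337,262), bridge at (405,235), nest at (460,215), the scale strip along (310–370,210), and pointer near (355,213). I'll enlarge it.

```bash
python3 - <<'E'
from h import *
c=load('wrist'); p=c['p'][...,::-1]
cv2.imwrite('pics/crop2.png',cv2.resize(p[115:245,228:420],None,fx=4.1666,fy=4.1666,interpolation=cv2.INTER_CUBIC))
E
```

```text
(no output)
```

View pics/crop2.png

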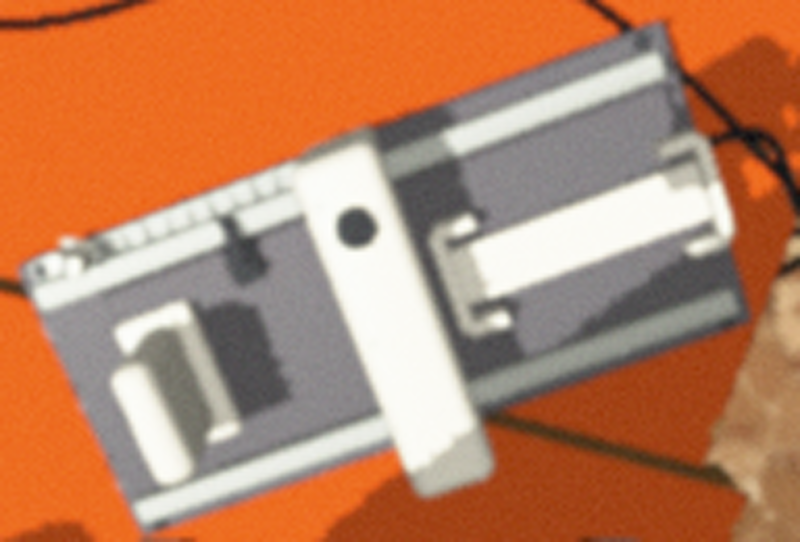

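The crop shows base corners at (25,268), (150,532), (745,320), (662,25). The pointer tip is at (232,222) and the tab is around (68,252).

```bash
python3 - <<'E'
from h import *
c=load('wrist'); k=4.1666
g=lambda x,y,z: atz(c,228+(x+.5)/k-.5,115+(y+.5)/k-.5,z)
B=[g(25,268,.008),g(150,532,.008),g(745,320,.008),g(662,25,.008)]
d=B[3]-B[0]+B[2]-B[1];a=np.arctan2(d[1],d[0]);print('yaw',np.degrees(a),np.linalg.norm(d)/2,np.linalg.norm(B[0]-B[1]))
e=np.array([np.cos(a),np.sin(a)]);n=np.array([-e[1],e[0]])
O=np.mean(B,0)[:2]+.015*e; print('origin',O,'nest',O+.045*e,'handle',O-.082*e)
N=[g(432,228,.026),g(472,337,.026),g(735,240,.026),g(704,134,.026)]
print('nest from lugs',np.mean(N,0)); dd=N[3]-N[0]+N[2]-N[1];print(np.degrees(np.arctan2(dd[1],dd[0])))
print('lug loc',[((x[:2]-O)@e*1e3,(x[:2]-O)@n*1e3) for x in N])
for nm,x,y,z in [('handletop',152,423,.063),('ptr',232,222,.019),('tab',68,250,.025),('tabL',52,262,.025)]:
    q=g(x,y,z)[:2]-O; print(nm,q@e*1e3,q@n*1e3)
E
```

```text
yaw -53.41082506321336 0.2006283693555989 0.09312281567765435
origin [ 0.53891132 -0.29019566] nest [ 0.56573461 -0.32632751] handle [ 0.49003332 -0.22435539]
nest from lugs [ 0.56569152 -0.32615024  0.026     ]
-53.91693045540832
lug loc [(np.float64(4.7866463012233655), np.float64(17.620865951891474)), (np.float64(4.672860655219845), np.float64(-16.770251754728868)), (np.float64(84.82469463730011), np.float64(-16.265510456910558)), (np.float64(85.04368838367918), np.float64(15.699163241603832))]
handletop -82.2455119566744 1.321573632366283
ptr -49.20633958870542 38.57218993685746
tab -95.46358963978169 48.50456150909015
tabL -101.28088206529432 46.947670378473184
```

servo_tool --deltas '[[[0, 0, 0], [-1, 4, 0], 52], [[0, 0, 0], [-1, 4, 0], 52], [[0, 0, 0], [-1, 4, 0], 52], [[0, 0, 0], [-1, 4, 0], 52], [[0, 0, 0], [-1, 4, 0], 52], [[0, 0, 0], [-1, 4, 0], 52], [[0, 0, 0], [0, 4, 0], 52], [[0, 0, 0], [0, 4, -1], 52], [[0, 0, 0], [0, 4, -2], 52], [[0, 0, 0], [0, 4, -2], 52], [[0, 0, 0], [0, 4, -2], 52], [[0, 0, 0], [0, 4, -2], 52]]'

```text
time: 2.75
eef_pos: [0.4815, 0.2063, 0.1407]
ee_rot: [180.0, -0.0, 15.7]
wrist_force: [0.1, 0.6, -0.3]
gripper_width: 0.0442
gripper_force: 0.0
```

servo_tool --deltas '[[[0, 0, 0], [0, 1.2, -1], 52], [[0, 0, 0], [0, 0, 0], 52], [[0, 0, 0], [0, 0, 0], 52]]'

```text
time: 3.05
eef_pos: [0.4818, 0.2168, 0.1316]
ee_rot: [180.0, 0.0, 15.7]
wrist_force: [-0.3, 0.4, 0.4]
gripper_width: 0.0442
gripper_force: 0.0
```

```bash
python3 - <<'E'
from h import *
p,d,c=snap('wrist'); cv2.imwrite('pics/w2.png',p[...,::-1])
s=r.read_state(); print(s['time'],s['eef_pos'],s['ee_rot'],s['gripper_width'])
E
```

```text
3.1 [0.48217621 0.21670092 0.13220568] [ 1.79964922e+02 -7.10048149e-02  1.56733822e+01] 0.04469369849845595
```

View pics/w2.png

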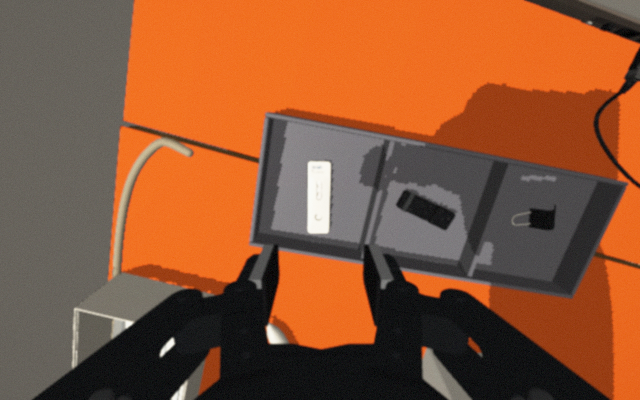

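The cassette is at corners (308,161), (331,161), (329,234), (307,233), well clear of the walls.

```bash
python3 - <<'E'
from h import *
c=load('wrist'); p=c['p']
m=(p[150:245,290:345].min(2)>165).astype(np.uint8)
m=cv2.morphologyEx(m,cv2.MORPH_CLOSE,np.ones((5,5)))
k=max(cv2.findContours(m,0,2)[0],key=cv2.contourArea)
b=cv2.boxPoints(cv2.minAreaRect(k))+[290,150]; print(b)
P=np.array([atz(c,*q,.008)[:2] for q in b]); print(P,P.mean(0))
E_=[(P[(i+1)%4]-P[i]) for i in range(4)]
for e in E_[:2]: print(np.linalg.norm(e),np.degrees(np.arctan2(e[1],e[0])))
E
```

```text
[[307. 161.]
 [330. 161.]
 [330. 233.]
 [307. 233.]]
[[0.51107556 0.2364395 ]
 [0.51671003 0.21642482]
 [0.44946549 0.19682416]
 [0.44341111 0.21834744]] [0.48016555 0.21700898]
0.020792665096024683 -74.27718005928786
0.07004294317031504 -163.7494777379422
```

servo_tool --deltas '[[[0, 0, 0], [-0.15, 0, -2], 52], [[0, 0, 0], [0, 0, -3], 52], [[0, 0, 0], [0, 0, -3], 52], [[0, 0, 0], [0, 0, -2.5], 52], [[0, 0, 0], [0, 0, -1.5], 52], [[0, 0, 0], [0, 0, -0.5], 52], [[0, 0, 0], [0, 0, 0], 52], [[0, 0, 0], [0, 0, 0], 52]]' --force 25

```text
time: 3.9
eef_pos: [0.4811, 0.2182, 0.0078]
ee_rot: [180.0, -0.2, 15.7]
wrist_force: [0.2, 0.1, -0.8]
gripper_width: 0.0445
gripper_force: 0.0
```

servo_tool --deltas '[[[0, 0, 0], [0, 0, -0.1], 20], [[0, 0, 0], [0, 0, 0], 10], [[0, 0, 0], [0, 0, 0], 10], [[0, 0, 0], [0, 0, 0], 10], [[0, 0, 0], [0, 0, 0], 10], [[0, 0, 0], [0, 0, 0], 10]]' --force 25

```text
time: 4.5
eef_pos: [0.4807, 0.2184, 0.0065]
ee_rot: [180.0, -0.1, 15.8]
wrist_force: [0.1, -0.7, 6.5]
gripper_width: 0.02
gripper_force: 24.7
```

servo_tool --deltas '[[[0, 0, 0], [0, 0, 1], 10], [[0, 0, 0], [0, 0, 2], 10], [[0, 0, 0], [0, 0, 3], 10], [[0, 0, 0], [0, 0, 3], 10], [[0, 0, 0], [0, -1.5, 3], 10], [[0, 0, -3], [0, -3, 1], 10], [[0, 0, -6], [0, -4, 0], 10], [[0, 0, -6], [0, -4, 0], 10], [[0, 0, -6], [0, -4, 0], 10], [[0, 0, -6], [0, -4, 0], 10], [[0, 0, -6], [0, -4, 0], 10], [[0, 0, -6], [0.5, -4, 0], 10]]'

```text
time: 5.7
eef_pos: [0.4839, -0.0681, 0.1355]
ee_rot: [-180.0, 0.0, -23.5]
wrist_force: [1.4, 0.6, -1.6]
gripper_width: 0.0194
gripper_force: 24.5
```

servo_tool --deltas '[[[0, 0, -6], [1, -4, 0], 10], [[0, 0, -6], [1, -4, 0], 10], [[0, 0, -6], [1, -4, 0], 10], [[0, 0, -6], [1, -4, 0], 10], [[0, 0, -6], [1, -4, 0], 10], [[0, 0, -0.5], [1, -4, 0], 10], [[0, 0, 0], [1, -3, -2], 10], [[0, 0, 0], [1, -2, -2], 10], [[0, 0, 0], [0.5, -1, -1], 10], [[0, 0, 0], [0, 0, 0], 10], [[0, 0, 0], [0, 0, 0], 10]]'

```text
time: 6.8
eef_pos: [0.5694, -0.3664, 0.0852]
ee_rot: [180.0, 0.1, -53.7]
wrist_force: [-0.5, -0.2, -0.1]
gripper_width: 0.0198
gripper_force: 24.5
```

```bash
python3 - <<'E'
from h import *
p,d,c=snap('wrist'); cv2.imwrite('pics/w3.png',cv2.resize(p[...,::-1],(800,500),interpolation=cv2.INTER_CUBIC))
s=r.read_state(); print(s['time'],s['eef_pos'],s['ee_rot'],s['gripper_width'],s['wrist_force'])
E
```

```text
6.85 [ 0.56976854 -0.3663219   0.08594239] [-1.79989266e+02 -4.26415310e-03 -5.37067167e+01] 0.019610796386181135 [ 0.54639979 -0.29276674 -0.21318953]
```

View pics/w3.png

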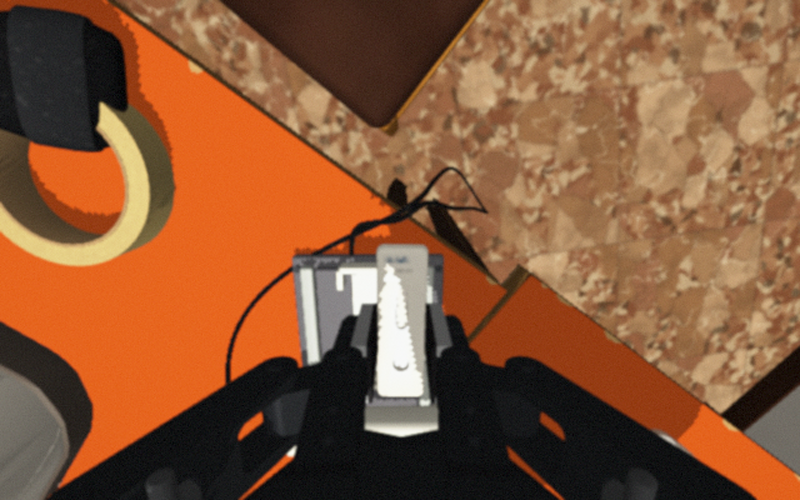

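The cassette is held. The reader's far base edge is visible with corners (296,257) and (443,257), and a far left nest lug at about (338,270).

```bash
python3 - <<'E'
from h import *
c=load('wrist')
a,b=[atz(c,x/1.25,y/1.25,.008)[:2] for x,y in((294,256),(444,256))]
print(a,b,np.linalg.norm(a-b)); n=(a-b)/np.linalg.norm(a-b); e=np.array([n[1],-n[0]])
O=(a+b)/2-.088*e; print('yaw',np.degrees(np.arctan2(e[1],e[0])),O,'nest',O+.045*e, 'along-fixed yaw -53.8', (a+b)/2-.043*np.array([np.cos(np.radians(-53.8)),np.sin(np.radians(-53.8))]))
l=atz(c,337/1.25,269/1.25,.026)[:2]; e=np.array([np.cos(np.radians(-53.8)),np.sin(np.radians(-53.8))]);n=np.array([-e[1],e[0]])
print('nest from lug', l-.040*e-.016*n)
P=[atz(c,x/1.25,y/1.25,.09)[:2] for x,y in((378,245),(427,245),(424,397),(377,397))]; print('cassette',np.mean(P,0),np.linalg.norm(P[0]-P[1]),np.linalg.norm(P[2]-P[1]), np.degrees(np.arctan2(*(P[0]-P[3])[::-1])))
E
```

```text
[ 0.62722129 -0.33321225] [ 0.5517493  -0.38861898] 0.09362652836222057
yaw -53.716251431336424 [ 0.53740826 -0.28997915] nest [ 0.56403856 -0.32625348] along-fixed yaw -53.8 [ 0.56408925 -0.32621632]
nest from lug [ 0.56529846 -0.32607285]
cassette [ 0.5700392  -0.36847542] 0.018989302093514238 0.06977740502010975 -55.12438124662086
```

servo_tool --deltas '[[[0, 0, 0], [-0.2, 2, 0], 10], [[0, 0, 0], [-0.25, 2, 0], 10], [[0, 0, 0], [0, 0, 0], 10], [[0, 0, 0], [0, 0, -2], 10], [[0, 0, 0], [0, 0, -2], 10], [[0, 0, 0], [0, 0, -1], 10], [[0, 0, 0], [0, 0, -0.5], 10], [[0, 0, 0], [0, 0, -0.3], 10], [[0, 0, 0], [0, 0, 0], 10]]'

```text
time: 7.75
eef_pos: [0.5655, -0.3272, 0.0278]
ee_rot: [-180.0, -0.0, -53.7]
wrist_force: [-0.6, 0.3, 0.2]
gripper_width: 0.0196
gripper_force: 24.5
```

servo_tool --deltas '[[[0, 0, 0], [0, 0, -0.1], 10], [[0, 0, 0], [0, 0, -0.1], 10], [[0, 0, 0], [0, 0, 0], 10]]'

```text
time: 8.05
eef_pos: [0.5654, -0.327, 0.0257]
ee_rot: [-180.0, -0.0, -53.7]
wrist_force: [0.5, -0.1, -0.3]
gripper_width: 0.0197
gripper_force: 24.5
```

servo_tool --deltas '[[[0, 0, 0], [0, 0, -0.1], 10], [[0, 0, 0], [0, 0, 0], 10], [[0, 0, 0], [0, 0, 0], 38], [[0, 0, 0], [0, 0, 0], 38], [[0, 0, 0], [0, 0, 0], 38]]'

```text
time: 8.55
eef_pos: [0.5652, -0.3268, 0.0242]
ee_rot: [180.0, 0.0, -53.7]
wrist_force: [-0.6, 0.2, 0.6]
gripper_width: 0.0323
gripper_force: 0.0
```

servo_tool --deltas '[[[0, 0, 0], [0, 0, 0.5], 38], [[0, 0, 0], [0, 0, 2], 38], [[0, 0, 0], [0, 0, 3], 38], [[0, 0, 0], [0, 0, 3], 38], [[0, 0, 0], [0, 0, 2], 50], [[0, 0, 8], [-1.5, 2, 0], 50], [[0, 0, 8], [-1.5, 2, 0], 50], [[0, 0, 8], [-1.5, 2, 0], 50], [[0, 0, 8], [0, 0, 0], 50], [[0, 0, 8], [0, 0, 0], 50], [[0, 0, 8], [0, 0, 0], 50], [[0, 0, 8], [0, 0, 0], 50]]'

```text
time: 9.75
eef_pos: [0.5203, -0.2668, 0.1299]
ee_rot: [180.0, -0.0, 2.6]
wrist_force: [0.4, 1.0, -0.0]
gripper_width: 0.0427
gripper_force: 0.0
```

servo_tool --deltas '[[[0, 0, 8], [0, 0, 0], 50], [[0, 0, 8], [0, 0, 0], 50], [[0, 0, 8], [0, 0, 0], 50], [[0, 0, 8], [0, 0, 0], 50], [[0, 0, 2], [0, 0, 0], 50], [[0, 0, 0], [0, 0, 0], 50], [[0, 0, 0], [0, 0, 0], 50]]'

```text
time: 10.45
eef_pos: [0.5203, -0.2669, 0.1296]
ee_rot: [180.0, -0.0, 36.2]
wrist_force: [-1.2, 0.4, -0.1]
gripper_width: 0.0427
gripper_force: 0.0
```

```bash
python3 - <<'E'
from h import *
p,d,c=snap('wrist')
s=r.read_state(); print(s['time'],s['eef_pos'],s['ee_rot'],s['gripper_width'],s['wrist_force'])
u=[pix(c,x) for x in([.5654,-.327,.025],[.489,-.224,.06])];print(u)
cv2.imwrite('pics/w4.png',cv2.resize(p[80:300,160:480,::-1],(800,550),interpolation=cv2.INTER_CUBIC))
E
```

```text
10.5 [ 0.52029111 -0.26687239  0.12954927] [ 1.79984859e+02 -7.01814342e-03  3.62287552e+01] 0.042268114525356136 [0.42778912 0.8265851  1.12245063]
[array([405.12073684, 201.04482116]), array([249.24164356, 214.82359192])]
```

View pics/w4.png

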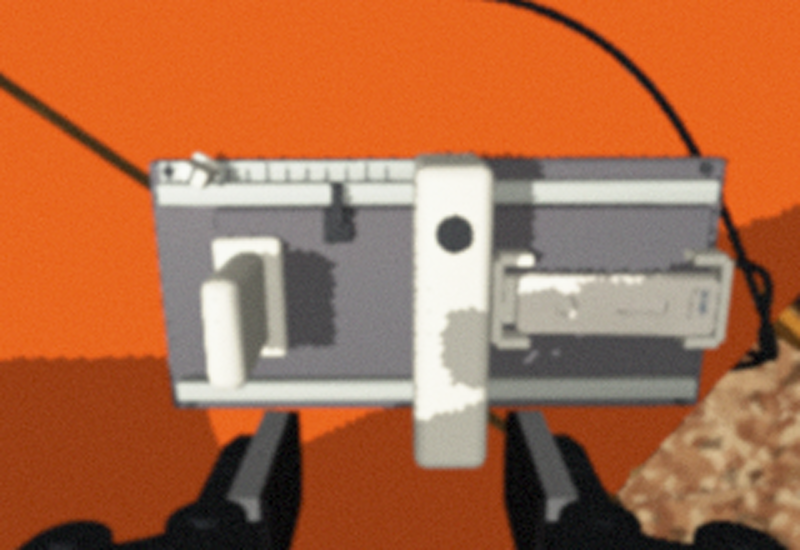

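The cassette sits inside the nest lugs (495–735, 255–345). The handle top is at (224,330), the pointer tip at (338,185) and the tab near (205,168). Next I grip the handle.

servo_tool --deltas '[[[0, 0, 0], [-1.5, 2.1, 0], 50], [[0, 0, 0], [-1.55, 2.2, 0], 50], [[0, 0, 0], [0, 0, -2], 50], [[0, 0, 0], [0, 0, -3], 50], [[0, 0, 0], [0, 0, -3], 50], [[0, 0, 0], [0, 0, -1.5], 50], [[0, 0, 0], [0, 0, -0.5], 50], [[0, 0, 0], [0, 0, 0], 50]]'

```text
time: 11.3
eef_pos: [0.4898, -0.2239, 0.0292]
ee_rot: [-180.0, 0.0, 36.3]
wrist_force: [-0.4, 0.2, 0.4]
gripper_width: 0.0426
gripper_force: 0.0
```

servo_tool --deltas '[[[0, 0, 0], [0, 0, 0], 0], [[0, 0, 0], [0, 0, 0], 0], [[0, 0, 0], [0, 0, 0], 0], [[0, 0, 0], [0, 0, 0], 0], [[0, 0, 0], [0, 0, 0], 0], [[0, 0, 0], [0, 0, 0], 0]]' --force 60

```text
time: 11.9
eef_pos: [0.489, -0.2223, 0.0308]
ee_rot: [-179.7, 0.0, 36.3]
wrist_force: [-5.2, 6.2, 8.5]
gripper_width: 0.0112
gripper_force: 58.9
```

```bash
python3 - <<'E'
from h import *
c=load('wrist')   # previous picture: pointer-to-tab estimate
O=np.array([.5380,-.2902]);e=np.array([.591,-.807]);n=np.array([.807,.591])
for nm,x,y,z in [('ptr',338,186,.019),('tabtop a',196,160,.025),('tabtop b',212,160,.025),('foot',205,187,.008)]:
    q=atz(c,160+x/2.5,80+y/2.5,z)[:2]-O; print(nm,q@e*1e3,q@n*1e3)
p,d,c=snap('wrist'); s=r.read_state()
print(s['time'],s['eef_pos'],s['ee_rot'],s['gripper_width'],s['wrist_force'])
for nm,l,z in(('ptr',(-49,40),.019),('tab',(-97,44),.02)): print(nm,pix(c,[*(O+l[0]*e/1e3+l[1]*n/1e3),z]))
E
```

```text
ptr -49.772131420754135 40.120129980000755
tabtop a -96.05159094624348 49.46943253075461
tabtop b -90.74861266720914 49.46225042488971
foot -98.24260149529243 38.40525785983133
11.95 [ 0.48900286 -0.22227628  0.03077191] [-1.79742469e+02  2.74773640e-02  3.63196212e+01] 0.011154573925571424 [-4.63443208  7.08353646  7.77692329]
ptr [383.5919874  180.39166895]
tab [293.38413476 173.08522299]
```

servo_tool --deltas '[[[0, 0, 0], [0, 0, 0.15], 0], [[0, 0, 0], [-0.3, 0.41, 0], 0], [[0, 0, 0], [-0.3, 0.41, 0], 0], [[0, 0, 0], [-0.3, 0.41, 0], 0], [[0, 0, 0], [-0.3, 0.41, 0], 0], [[0, 0, 0], [-0.3, 0.41, 0], 0], [[0, 0, 0], [-0.3, 0.41, 0], 0], [[0, 0, 0], [-0.3, 0.41, 0], 0], [[0, 0, 0], [-0.3, 0.41, 0], 0], [[0, 0, 0], [0, 0, 0], 0], [[0, 0, 0], [0, 0, 0], 0]]'

```text
time: 13.05
eef_pos: [0.4667, -0.1921, 0.0309]
ee_rot: [179.7, -0.1, 36.3]
wrist_force: [5.8, -3.3, -9.1]
gripper_width: 0.0112
gripper_force: 58.6
```

```bash
python3 - <<'E'
from h import *
p,d,c=snap('wrist'); s=r.read_state()
print(s['time'],s['eef_pos'],s['ee_rot'],s['gripper_width'],s['wrist_force'])
O=np.array([.5380,-.2902]);e=np.array([.591,-.807]);n=np.array([.807,.591])
f=lambda l,z: pix(c,[*(O+l[0]*e/1e3+l[1]*n/1e3),z])
a,b=f((-91,40),.019),f((-97,46),.02); print(a,b)
x0,y0=int((a[0]+b[0])/2-40),int((a[1]+b[1])/2-30); print(x0,y0)
cv2.imwrite('pics/w5.png',cv2.resize(p[y0:y0+60,x0:x0+80,::-1],(800,600),interpolation=cv2.INTER_CUBIC))
E
```

```text
13.1 [ 0.46673083 -0.19216169  0.03092688] [ 1.79747215e+02 -5.94432682e-02  3.62856211e+01] 0.011396494859309637 [ 5.79797838 -2.89176478 -9.72309532]
[374.87917807 179.84498828] [364.45080068 169.04372544]
329 144
```

View pics/w5.png

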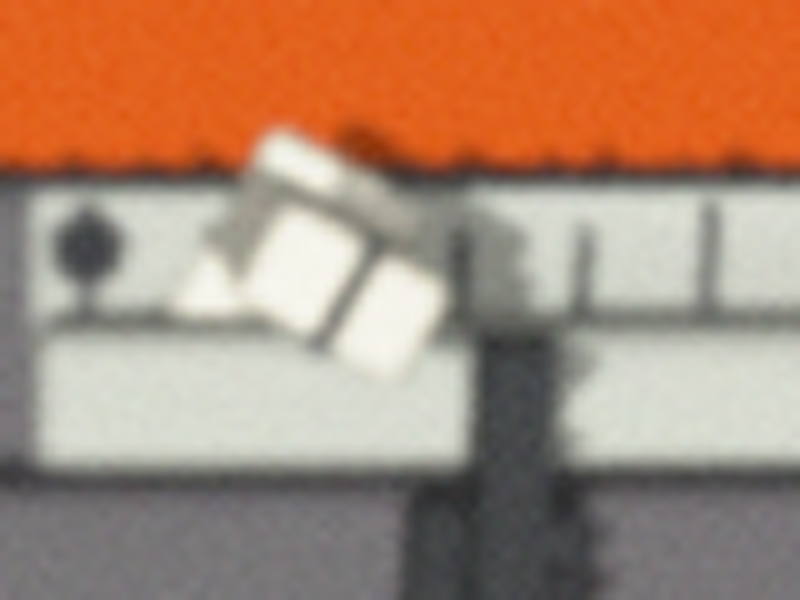

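The crop shows the pointer at x≈515 (tip near (515,335)). The tab is at (250–445,200–380), with its dark line from (375,240) to (320,345), so the tab looks turned or sloped. I'll get its 3-D shape from depth.

```bash
python3 - <<'E'
from h import *
c=load('wrist'); O=np.array([.5380,-.2902]);e=np.array([.591,-.807]);n=np.array([.807,.591])
print('nadir',pix(c,[*( -c['R'].T@c['t'])[:2],0]))
L=lambda X:(round((X[:2]-O)@e*1e3,1),round((X[:2]-O)@n*1e3,1),round(X[2]*1e3,1))
d=c['d']
for v in range(156,186,2):
    print(v,' '.join('%5.1f'%(atd(c,u,v,d[v,u])[2]*1e3) for u in range(344,390,2)))
for nm,x,y in [('lineA',375,240),('lineB',320,345),('cornTL',285,205),('cornTR',445,285),('BR',395,380),('BL',245,285),('barL',280,150),('tri',205,300),('ptr',515,345),('strip',650,250)]:
    u,v=329+(x+.5)/10-.5,144+(y+.5)/10-.5; dd=d[int(round(v)),int(round(u))]
    print(nm,(round(u,1),round(v,1)),L(atd(c,u,v,dd)),'at z25',L(atz(c,u,v,.025)),'at z8',L(atz(c,u,v,.008)),'z19',L(atz(c,u,v,.019)))
E
```

```text
nadir [319.25832861 115.66605281]
156  -0.3  -0.1  -1.7  -0.2  -0.4   0.2  -0.7  -0.1  -0.5  -1.2   0.2   0.2   0.2  -1.3  -0.7  -0.4  -0.6   0.9  -0.9   1.0   1.0  -0.8  -0.4
158   0.1  -0.0  -1.3   0.7   0.5   1.0  11.0  10.5   9.7   0.3   0.4   1.2   1.1   1.1  -1.3   0.9  -0.4  -0.9  -0.6  -0.1   0.3  -1.7   0.5
160   3.2   1.9   2.6   3.1   2.5  11.0  11.1  11.1  11.2   9.6   2.6   3.2   1.8   3.4   3.3   1.8   2.0   2.5   3.2   2.6   1.8   2.6   2.6
162   8.3   7.8   7.7   7.2   7.4  13.7  17.7  16.0  10.9  11.0  11.2  11.1   7.2   7.1   7.6   6.8   8.2   8.2   7.0   6.3   7.7   7.3   7.7
164   9.1   8.0   8.9   9.5  11.5  17.4  22.6  24.5  19.7  14.7  11.5  11.6  11.0  12.0  10.8   9.7   9.5   9.5   9.2   8.3   9.4   8.6   9.8
166  10.1   9.8  10.7   9.5  15.5  20.0  23.4  24.3  24.7  23.8  20.1  12.5   9.9  11.4  10.3   9.8   9.5   7.8  10.0   9.5   7.9   9.0   9.0
168   9.6   9.1   9.7  12.5  19.1  22.9  24.2  24.5  25.1  24.6  25.4  25.7  19.5   8.0   9.7  10.3   9.7   9.7   8.5  10.0   8.2   8.9   9.0
170   9.1  10.1  10.9  12.2  20.5  25.3  24.3  25.8  25.8  26.3  25.6  2
[... 2975 characters left out ...]
5 (np.float64(-105.6), np.float64(44.6), np.float64(25.0)) at z8 (np.float64(-103.9), np.float64(41.3), np.float64(8.0)) z19 (np.float64(-105.0), np.float64(43.4), np.float64(19.0))
ptr (380.1, 178.1) (np.float64(-88.8), np.float64(41.4), np.float64(21.1)) at z25 (np.float64(-89.6), np.float64(42.2), np.float64(25.0)) at z8 (np.float64(-86.0), np.float64(38.7), np.float64(8.0)) z19 (np.float64(-88.3), np.float64(41.0), np.float64(19.0))
strip (393.6, 168.6) (np.float64(-78.9), np.float64(44.4), np.float64(8.8)) at z25 (np.float64(-83.0), np.float64(47.2), np.float64(25.0)) at z8 (np.float64(-78.7), np.float64(44.2), np.float64(8.0)) z19 (np.float64(-81.5), np.float64(46.1), np.float64(19.0))
```

servo_tool --deltas '[[[0, 0, 0], [-0.2, 0.27, -0.08], 0], [[0, 0, 0], [-0.2, 0.27, 0], 0], [[0, 0, 0], [-0.2, 0.27, 0], 0], [[0, 0, 0], [0, 0, 0], 0], [[0, 0, 0], [0, 0, 0], 0], [[0, 0, 0], [0, 0, 0], 0]]'

```text
time: 13.7
eef_pos: [0.4613, -0.1848, 0.0309]
ee_rot: [179.7, -0.1, 36.3]
wrist_force: [5.3, -5.2, -8.2]
gripper_width: 0.0113
gripper_force: 58.9
```

```bash
python3 - <<'E'
from h import *
p,d,c=snap('wrist'); s=r.read_state()
print(s['time'],s['eef_pos'],s['ee_rot'],s['gripper_width'],s['wrist_force'])
O=np.array([.5380,-.2902]);e=np.array([.591,-.807]);n=np.array([.807,.591])
f=lambda l,z: pix(c,[*(O+l[0]*e/1e3+l[1]*n/1e3),z])
a=f((-98.5,42),.02); x0,y0=int(a[0]-40),int(a[1]-30); print(a,x0,y0)
cv2.imwrite('pics/w6.png',cv2.resize(p[y0:y0+60,x0:x0+80,::-1],(800,600),interpolation=cv2.INTER_CUBIC))
E
```

```text
13.75 [ 0.46131639 -0.18483862  0.03087508] [ 1.79650140e+02 -6.28782968e-02  3.62913767e+01] 0.011042573823833033 [ 5.63855915 -5.9736808  -7.66632549]
[378.32599699 176.49017557] 338 146
```

View pics/w6.png

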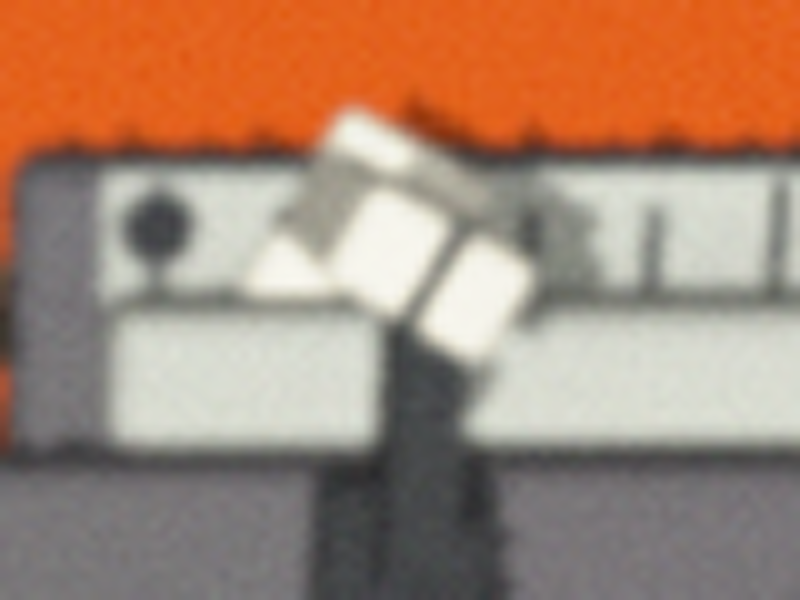

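The pointer (edges 385–468 at y≈400, centre about 426) now meets the tab. The dark line runs from (462,232) to (413,322).

```bash
python3 - <<'E'
from h import *
c=load('wrist'); O=np.array([.5380,-.2902]);e=np.array([.591,-.807]);n=np.array([.807,.591])
for nm,x,y,z in [('lineA',462,232,.025),('lineB',413,322,.025),('TL',372,185,.025),('TR',535,272,.025),('BR',475,362,.025),('BL',332,262,.025),('ptrL',386,400,.02),('ptrR',466,400,.02)]:
    q=atz(c,338+(x+.5)/10-.5,146+(y+.5)/10-.5,z)[:2]-O; print(nm,q@e*1e3,q@n*1e3)
E
```

```text
lineA -97.0383091253949 47.03636887423615
lineB -99.2727632260408 42.36957449478301
TL -101.76300789365199 49.43392090546378
TR -93.1640595890134 44.97745335648669
BR -95.94390420615916 40.27260129189249
BL -103.59913593984061 45.483470712755114
ptrL -99.4378538659218 37.09511759457017
ptrR -95.14429220555193 37.09724957928613
```

servo_tool --deltas '[[[0, 0, 0], [-0.08, 0.11, -0.05], 0], [[0, 0, 0], [0, 0, 0], 0], [[0, 0, 0], [0, 0, 0], 0], [[0, 0, 0], [0, 0, 0], 0], [[0, 0, 0], [0, 0, 0], 0], [[0, 0, 0], [0, 0, 0], 0]]'

```text
time: 14.35
eef_pos: [0.4608, -0.1841, 0.0308]
ee_rot: [179.6, -0.1, 36.3]
wrist_force: [4.5, -5.6, -6.3]
gripper_width: 0.0113
gripper_force: 59.3
```

```bash
python3 - <<'E'
from h import *
p,d,c=snap('wrist'); s=r.read_state(); print(s['time'],s['eef_pos'],s['wrist_force'],s['dq'].round(2))
O=np.array([.5380,-.2902]);e=np.array([.591,-.807]);n=np.array([.807,.591])
# dark pointer edges over the rail (reader y=37), z=20mm
xs=np.arange(-108,-86,.25)
for y in(36.5,37.5):
    g=[]
    for x in xs:
        u,v=pix(c,[*(O+x*e/1e3+y*n/1e3),.02]); g.append(cv2.getRectSubPix(p,(1,1),(float(u),float(v))).mean())
    g=np.array(g); k=xs[g<(g.max()+g.min())/2]; print(y,k.min(),k.max(),k.mean())
E
```

```text
14.4 [ 0.46082774 -0.18415198  0.0308491 ] [ 4.44506363 -5.97538649 -5.13897805] [ 0.04 -0.06 -0.1  -0.03  0.11 -0.01]
36.5 -100.5 -95.5 -98.0
37.5 -100.5 -95.5 -98.0
```

servo_tool --deltas '[[[0, 0, 0], [-0.04, 0.05, 0], 0], [[0, 0, 0], [0, 0, 0], 0], [[0, 0, 0], [0, 0, 0], 0], [[0, 0, 0], [0, 0, 0], 0], [[0, 0, 0], [0, 0, 0], 0], [[0, 0, 0], [0, 0, 0], 0]]'

```text
time: 15.0
eef_pos: [0.4605, -0.1837, 0.0309]
ee_rot: [179.6, -0.1, 36.3]
wrist_force: [5.0, -6.0, -6.4]
gripper_width: 0.0115
gripper_force: 59.3
```

```bash
python3 - <<'E'
from h import *
s=r.read_state(); print(s['time'],s['eef_pos'],s['wrist_force'],s['gripper_force'])
print(r.job_done())
E
```

```text
15.0 [ 0.46047762 -0.18367885  0.03086072] [ 4.97579453 -6.0182711  -6.41198681] 59.250054359436035
the job is handed in; nothing more can be done
None
```

I handed the job in at 15.0 s: the cassette is in the nest and the arm is still holding the carriage with the pointer within about 0.5 mm of the tab's middle by my measurements; I took no picture after the last small nudge, and the tab stands turned about 27°, so I used its centre as the mark.

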